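# Dim the lamp and light an identity card with the torch

## Task

Check the identity card on the sloping stand under the inspection torch: first slide the lamp's table-top dimmer right down to its near end, then draw the torch, which stands nose down in its charging cup, straight up out of the cup and tip it over so that it shines squarely on the middle of the card from about 8 cm away. Do not touch the card or its stand or disturb anything else on the console. Finish while holding the torch still there, raised and aimed at the card; do not put it down or let go.

Things in the scene. Friction and masses are not known exactly. Their poses are not given: they have to be found in the camera images.
- dimmer (a joint): position in m of the dimmer's sliding grip along its track: 0 = right down at the near end stop (lamp out), 0.06 = fully bright at the far end. It stays where it is left; moving it takes about 1.5 N
- dimmer_top (a point): centre of the top face of the dimmer's sliding grip, a grey block 14 mm along the track, 20 mm across it and 24 mm tall, standing on the flat top of the dimmer housing; this point is 50 mm above the console
- dimmer_base: table-top slide dimmer, a fixed white plastic housing 132 mm long (along its x), 64 mm wide, 26 mm high; origin on the console under its centre. The track runs along its x axis; +x (pointing away from the robot, turned by up to 30 degrees) is brighter, -x (the end nearer the robot, where the row of printed bars is narrowest; the cord leaves at the other end) is dimmer
- torch_mid (a point): slim aluminium inspection torch, 144 mm long, standing upright and nose down, in a charging cup; this point is on its axis half-way along. Its z axis runs from the lens at the bottom end to the tail at the top. Round body 26 mm in diameter; the head, the lowest 44 mm, is 34 mm in diameter; a rubber button is the last 4 mm at the tail. About 140 g, balances about 60 mm from the lens; as it stands its top is 165 mm above the console. It lights by itself when it leaves the cup
- torch_lens (a point): centre of the torch's lens face, the front (lower) end of the torch, 72 mm from torch_mid along the torch's -z axis; the beam leaves here along -z
- dock: the torch's charging cup: fixed black plastic base 86 x 86 x 20 mm with a round upright cup, outside 54 mm, inside 41 mm in diameter, its rim 75 mm above the console and its inner floor 21 mm above the console (so the torch sits 54 mm deep, standing loosely upright). Origin on the console under its centre
- card: white identity card, 86 x 54 mm, lying on the sloping document stand; origin at the middle of its face, 70 mm above the console. z = straight out of its face (up and towards the robot, its normal 40 degrees from vertical, turned by up to 20 degrees to either side), x = up the slope, y = along its long side. Fixed to the stand
- stand: fixed dark steel document stand, 140 x 140 mm, about 125 mm high; its panel slopes at 40 degrees from level and faces the robot, with a 16 mm ledge along the lower edge. Origin on the console under the centre; the card's middle lies 24 mm to the -x side of it
- bowl: round copper-coloured aluminium bowl, 120 mm wide and 50 mm high; origin under its centre. Leave alone
- keys: pair of steel gate keys on a ring lying flat, about 110 mm long, 6 mm high; origin near the middle of the bunch, on the surface. Leave alone
- sensor: white round motion sensor light, 84 mm wide, about 39 mm high; origin under its centre. Leave alone
- bottle: grey silicone bottle with twist cap, 68 mm wide and 190 mm high; origin under its centre. Leave alone
- stapler: black desk stapler lying flat, 135 x 36 mm and about 55 mm high; origin under its centre. Leave alone

How it is judged:
On the way, in this order (a step that is already met when the one before it is completed fails the run):
1. the dimmer is slid right down, the torch still in its cup (value of joint dimmer below 0.005 m and horizontal distance between torch_lens and dock below 0.01 m and height (world z) of torch_lens below 0.04 m), for 0.2 s.
2. the torch is drawn out of its cup, held by the fingers with its lens above the rim (height (world z) of torch_lens above 0.085 m and contact force between torch and the fingers above 1 N and contact force between torch and dock below 0.1 N), for 0.1 s.
At the end, for the whole second after the job is handed in: Dimmer within 6 mm of its near end. Torch held still in the fingers, touching neither cup nor stand; its lens over 90 mm up, 45 to 120 mm out from the card's face and within 30 mm of the card's middle both ways; its axis within 0.3 rad of square to the card (value of joint dimmer below 0.006 m and contact force between torch and the fingers above 1 N and contact force between torch and dock below 0.1 N and contact force between torch and stand below 0.1 N and height (world z) of torch_lens above 0.09 m and z of torch_lens in the frame of card between 0.045 and 0.12 m and x of torch_lens in the frame of card between -0.03 and 0.03 m and y of torch_lens in the frame of card between -0.03 and 0.03 m and angle between the z axis of torch_mid and the z axis of card, either way round below 0.3 rad and linear speed of torch below 0.02 m/s); the arm keeps its last pose, push and grip.
It fails at once if the card or its stand is touched (contact force between any of torch, the fingers, the arm and stand above 1 N).
It fails at once if something else on the console is disturbed (moved over 30 mm) (distance of any of bowl, keys, sensor, bottle, stapler from where it was at the start of the episode above 0.03 m).
It also fails if it takes over 48 s, if anything falls off the work surface, if the arm or the gripper's body presses on something with over 40 N, if the wrist force passes 120 N, or if a joint passes its speed limit or range.

## Robot

A 6-joint arm with a two-finger parallel gripper is mounted at the origin on the work surface. World frame = base frame: x ahead of the robot, y to its left, z up, the work surface at z = 0. Lengths are in m, angles in rad, forces in N, time in s.
With the tool pointing down it reaches from about 0.35 to 0.975 m from the base axis. Payload 4.9 kg.
Tool frame: the origin (TCP) lies at the very end of the fingers, on their centre line; the grasp point (between the pads) lies 19 mm behind it; z points along the fingers, y is the line along which they close (so a half turn about z gives the same grasp; the last joint's range is limited). The gripper opens to 85 mm and grips with 20 to 120 N. Pads are 22 mm wide; open, the fingers measure 114 mm over their backs; the gripper's body (76 mm by 85 mm) begins 54 mm behind the grasp point. The pads swing forward as they close: fully open they stand 13 mm farther back than shut.
Start: joints at [1.141, 0.053, 1.613, -0, 1.476, -0.119], TCP at [0.191, 0.595, 0.231] pointing down, gripper open.
Joint ranges: [-3.01, 3.01], [-1.01, 2.22], [0.06, 2.58], [-1.02, 4.17], [0.09, 2.62], [-3.14, 3.14]. Speed limits (rad/s): [2.57, 2.57, 3.14, 3.14, 3.14, 3.14].

## Interface

Orientations are given as a unit quaternion [w, x, y, z].
In Python, from plant import manip gives the robot as it stands.
- The arm moves only by the tool play_rows, never from a script. Its argument "series" is a list that holds one entry, the list of rows, each a list of 7 numbers: the shift along the world's x, y, z in m, then the turn, a rotation vector about the world's x, y, z in degrees, then the opening, from 0 (shut) to 1 (fully open). In form: [[[dx, dy, dz, rx, ry, rz, grip], ...]]. A call has 1 to 10 rows; each row shifts and turns the commanded pose from where the row before left it; what a row does not reach is not made up. A row lasts 1/10 s, in which the tool goes at most 50 mm and 8.59 degrees, less where a joint would pass 70% of its speed; a pose out of reach is approached as far as the arm can. A call with a gripper value outside its range is refused whole. The fingers move at their own pace and stop on an object; the grip force is fixed at half the most. Time passes only in rows, so rows that do not move let the fingers close. It gives the time, the measured TCP pose, the force, the opening and the grip force at its end, in the units of the state.
- manip.state(): the state, without advancing time (a new reading comes with each control period).
- manip.grab_frame(name): name is "side" or "top"; returns a dict with "frame" (480x640x3 uint8, blue, green, red), "mtx" (3x3 intrinsics, pixels), "R" (3x3) and "t" (3): a world point X has camera coordinates R X + t. Camera axes: x right, y down, z forward; pixel columns grow to the right and rows downward; lengths in m; the calibration is good to about 2 mm. A picture is of the moment at which its call begins. There is no depth.
- manip.job_done(): hands the job in; it is judged then, once.
The state is a dict: "time": time; "joint_pos": joint angles; "joint_vel": joint speeds; "joint_efforts": joint torques, N m; "tool_pos": TCP position; "tool_rot": TCP orientation; "contact_force": force on the tool from outside, world axes, zero at the start; "ft_torque": the same for the moment, N m; "gripper_width": opening from 0.0 (shut) to 1.0 (fully open); "grasp_force": force on a finger pad.
Only numpy, scipy, OpenCV 4.12 (cv2) and the standard library are available. Lean on these libraries where they do the work, as an engineer would, in place of code of your own. Each camera call takes 0.05 s, during which the arm holds its last target. There are 200 camera calls.

## Working session

There is one attempt and no reset: what is moved stays moved. The work goes in short steps, Python scripts to look and compute and a tool call to move; the robot and the scene stay as the last step left them, time stands still between calls to the robot, and variables do not carry over. Pictures are saved under pics/ and viewed, at most 10 in all, crops included, and the job is handed in when it is done.

Besides the shell and the picture viewer there is one more tool, called after "Call:" in YAML: its name, and indented under it one key for each argument. play_rows: Moves the arm, as the interface text tells. Its arguments: {"type":"object","properties":{"series":{"type":"array"}},"required":["series"]}

```bash
mkdir -p pics; ls; cat > h.py <<'E'
import cv2,numpy as np
from plant import manip
def grab(n,f=None):
    d=manip.grab_frame(n)
    if f: cv2.imwrite('pics/'+f,d['frame'])
    return d
def ray(d,u,v,z):
    R=np.array(d['R']);t=np.array(d['t']);K=np.array(d['mtx'])
    c=-R.T@t; r=R.T@np.linalg.inv(K)@[u,v,1]
    return c+r*(z-c[2])/r[2]
def proj(d,X):
    p=np.array(d['mtx'])@(np.array(d['R'])@np.array(X)+np.array(d['t'])); return p[:2]/p[2]
def tri(d1,p1,d2,p2):
    P=[np.array(d['mtx'])@np.c_[d['R'],d['t']] for d in(d1,d2)]
    X=cv2.triangulatePoints(P[0],P[1],np.array(p1,float),np.array(p2,float));return (X[:3]/X[3]).ravel()
E
python3 - <<'E'
from h import *
for n in('top','side'):
    d=grab(n,n+'0.png'); print(n,-np.array(d['R']).T@d['t'],np.array(d['mtx'])[0]); 
print(manip.state())
E
```

```text
pics
top [0.4495782  0.08739831 1.47672164] [597.96669026   0.         309.84181169]
side [ 0.19253902 -0.43215678  0.86751694] [516.90938109   0.         321.37255466]
{'time': 0.1, 'joint_pos': array([ 1.14099148e+00,  5.33140473e-02,  1.61419228e+00, -1.58014376e-05,
        1.47603298e+00, -1.18960544e-01]), 'joint_vel': array([-0.00118829, -0.00297506, -0.00154307,  0.0001736 ,  0.0019253 ,
       -0.00052899]), 'joint_efforts': array([ 1.39150766e-04, -3.94901168e+01, -3.71363211e+01, -1.45998674e-04,
        3.92966977e-03, -2.52227039e-06]), 'tool_pos': array([0.19089745, 0.59451475, 0.23015033]), 'tool_rot': array([-2.56154887e-04,  1.54796354e-01,  9.87945920e-01, -9.39046849e-04]), 'contact_force': array([-0.41154222, -0.30335768, -0.48924437]), 'ft_torque': array([0.04179752, 0.05601784, 0.01133914]), 'grasp_force': 0.0, 'gripper_width': 1.0041377833087801}
```

View pics/top0.png

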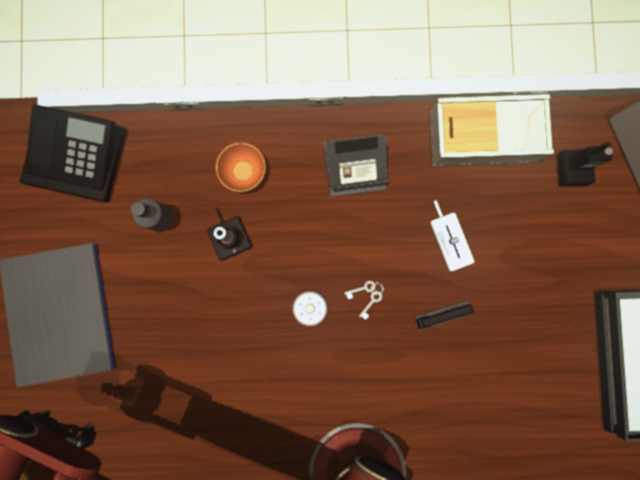

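View pics/side0.png

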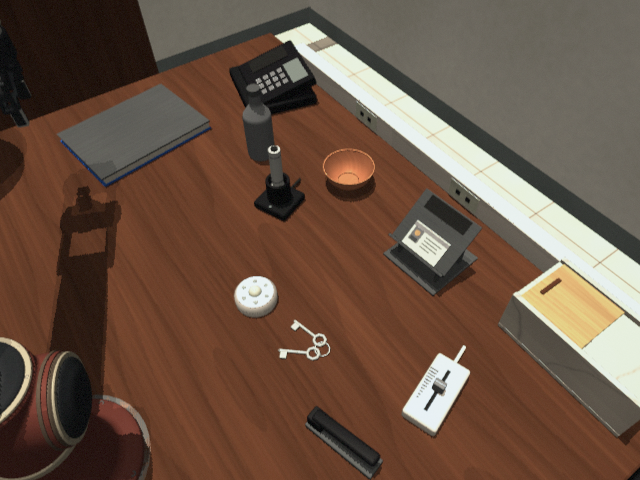

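The top view shows the dimmer housing at about (452,241), torch tail at (220,233), card at (358,172), sensor (310,309), keys (365,298), stapler (445,315), bowl (241,167) and bottle (147,214). The side view shows the same items: dimmer grip at (439,385), torch tail at (274,150) and card at (425,244).

```bash
cat > m.py <<'E'
from h import *
def blob(d,x0,y0,x1,y1,lo=130,sat=90):
    f=d['frame'][y0:y1,x0:x1]; h=cv2.cvtColor(f,cv2.COLOR_BGR2HSV)
    m=((h[...,2]>lo)&(h[...,1]<sat)).astype(np.uint8)
    c=max(cv2.findContours(m,0,2)[0],key=cv2.contourArea)
    return c.reshape(-1,2)+[x0,y0]
T=grab('top');S=grab('side')
np.set_printoptions(precision=4,suppress=True)
for n,d,b in(('top',T,(425,208,480,275)),('side',S,(395,345,475,440))):
    c=blob(d,*b).astype(np.float32)
    P=np.array([ray(d,u+0.,v,0.026)[:2] for u,v in c],np.float32)
    # robust to cord: drop thin parts by body filter below
    print(n,'dimmer rect',cv2.minAreaRect(P),cv2.boundingRect(c.astype(int)))
for n,d,b in(('top',T,(330,155,385,190)),('side',S,(395,212,455,275))):
    c=blob(d,*b,100,90); r=cv2.minAreaRect(c); print(n,'card px',r,cv2.boxPoints(r).tolist())
for n,d,b in(('top',T,(205,220,245,255)),('side',S,(262,140,288,190))):
    c=blob(d,*b,100,90); (x,y),r=cv2.minEnclosingCircle(c);print(n,'torch',x,y,r,cv2.boundingRect(c))
    cv2.imwrite(f'pics/{n}c.png',0*d['frame'])
def crop(d,x0,y0,w,h): return cv2.resize(d['frame'][y0:y0+h,x0:x0+w],(400,300),interpolation=cv2.INTER_CUBIC)
cv2.imwrite('pics/c1.png',np.vstack([np.hstack([crop(T,196,206,64,48),crop(S,240,142,80,60)]),np.hstack([crop(T,408,207,96,72),crop(S,385,207,96,72)])]))
E
python3 m.py
```

```text
top dimmer rect ((0.5595905780792236, -0.24484285712242126), (0.15698771178722382, 0.067894347012043), 18.999277114868164) (430, 208, 45, 64)
side dimmer rect ((0.564555287361145, -0.24274694919586182), (0.17018768191337585, 0.06361425668001175), 18.79192543029785) (402, 345, 68, 88)
top card px ((357.7536926269531, 170.94517517089844), (22.505016326904297, 39.01731872558594), 82.56858825683594) [[336.9535217285156, 162.3104248046875], [375.6430969238281, 157.26394653320312], [378.5538635253906, 179.57992553710938], [339.8642883300781, 184.62640380859375]]
side card px ((425.3500061035156, 242.55001831054688), (42.44960403442383, 28.85520362854004), 37.87498474121094) [[399.73846435546875, 240.90771484375], [417.453857421875, 218.13079833984375], [450.9615478515625, 244.19232177734375], [433.24615478515625, 266.96923828125]]
top torch 219.2857208251953 232.57142639160156 6.738651275634766 (213, 226, 14, 14)
side torch 273.9166564941406 149.5 6.103957176208496 (268, 145, 13, 9)
```

View pics/c1.png

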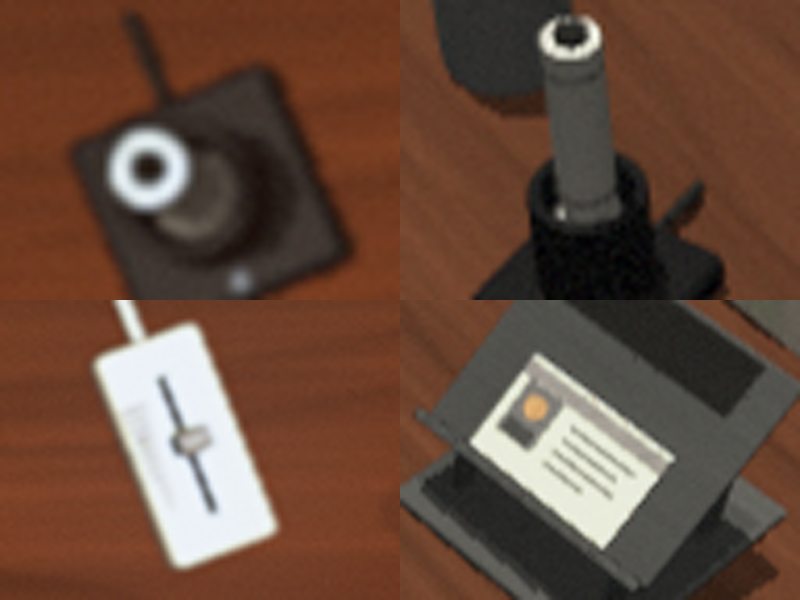

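```bash
cat > k.py <<'E'
from h import *
np.set_printoptions(precision=4,suppress=True)
T=grab('top');S=grab('side')
s=96/400
q=[(94,360),(195,322),(278,532),(175,570)]
C=np.array([ray(T,408+u*s-.5,207+(v-300)*s-.5,.026) for u,v in q]); print('hous',C.mean(0),np.linalg.norm(np.diff(C,axis=0),axis=1))
ax=(C[0]+C[1]-C[2]-C[3])/2; print('ang',np.degrees(np.arctan2(ax[1],ax[0])))
print('slot ends',ray(T,408+161*s-.5,207+(376-300)*s-.5,.026),ray(T,408+214*s-.5,207+(513-300)*s-.5,.026))
print('grip top',ray(T,408+197*s-.5,207+(437-300)*s-.5,.05), 'side', ray(S,439,382,.05))
print('torch', ray(T,219.3,232.6,.161),ray(S,273.9,149.5,.161), tri(T,(219.3,232.6),S,(273.9,149.5)))
d=[(72,145),(262,65),(352,248)]
D=np.array([ray(T,196+u*.16-.5,206+v*.16-.5,.02) for u,v in d]); print('dock',(D[0]+D[2])/2,np.linalg.norm(np.diff(D,axis=0),axis=1))
sc=[(417.2,219.5),(451,245.2),(434,266.5),(401.6,240.5)]; tc=[(337,162.3),(375.6,157.3),(378.6,179.6),(339.9,184.6)]
X=np.array([tri(T,a,S,b) for a,b in zip(tc,sc)]); print(X,np.linalg.norm(np.diff(X,axis=0),axis=1))
ctr=X.mean(0); n=np.cross(X[3]-X[0],X[1]-X[0]); n/=np.linalg.norm(n); n*=np.sign(n[2]); print('card',ctr,n,np.degrees(np.arccos(n[2])))
print('ctr rays',ray(T,357.75,170.95,.07),ray(S,425.8,242.7,.07))
y=X[0]-X[1]+X[3]-X[2];print('yaw',np.degrees(np.arctan2(-y[0],y[1])))
for nme,p,z in(('bowl',(241,167),.05),('sensor',(310,309),.039),('keys',(365,298),0),('stapler',(445,315),.05),('bottle',(147,210),.19)): print(nme,ray(T,*p,z))
E
python3 k.py
```

```text
hous [ 0.5489 -0.2485  0.026 ] [0.0634 0.1311 0.064 ]
ang 18.62819039146097
slot ends [ 0.5901 -0.2362  0.026 ] [ 0.5092 -0.2632  0.026 ]
grip top [ 0.552  -0.2498  0.05  ] side [ 0.5496 -0.2458  0.05  ]
torch [0.5744 0.2953 0.161 ] [0.5746 0.2958 0.161 ] [0.5743 0.2952 0.1616]
dock [0.5764 0.2931 0.02  ] [0.0807 0.0805]
[[ 0.7404  0.0268  0.0807]
 [ 0.7479 -0.0636  0.0842]
 [ 0.699  -0.0717  0.0626]
 [ 0.6929  0.0193  0.0548]] [0.0908 0.0541 0.0916]
card [ 0.7201 -0.0223  0.0706] [-0.4786 -0.0055  0.878 ] 28.598169434412217
ctr rays [ 0.7206 -0.0226  0.07  ] [ 0.7203 -0.0223  0.07  ]
yaw 4.273449219645689
bowl [0.7427 0.2577 0.05  ]
sensor [0.3963 0.1007 0.039 ]
keys [ 0.4178 -0.0347  0.    ]
stapler [ 0.3735 -0.2181  0.05  ]
bottle [0.6255 0.4471 0.19  ]
```

The dimmer housing is at (0.549,-0.2485), turned 18.6°, and measures 131×64 mm as it should. The torch tail is at (0.574,0.295), with the height checking at 0.162. The card middle is at (0.7205,-0.0225), yaw about 5°. I'll move over the far side of the dimmer grip with the fingers shut.

Call:
play_rows:
  series:
    - [[0.02,-0.0415,0,0,0,-2.65,0],[0.02,-0.0415,0,0,0,-2.65,0],[0.02,-0.0415,0,0,0,-2.65,0],[0.02,-0.0415,0,0,0,-2.65,0],[0.02,-0.0415,0,0,0,-2.65,0],[0.02,-0.0415,0,0,0,-2.65,0],[0.02,-0.0415,0,0,0,-2.65,0],[0.02,-0.0415,0,0,0,-2.65,0],[0.02,-0.0415,0,0,0,-2.65,0],[0.02,-0.0415,0,0,0,-2.65,0]]

```text
time: 1.3
tool_pos: [0.3915, 0.1783, 0.2316]
tool_rot: [0.0, 0.378, 0.926, 0.0]
contact_force: [0.7, 0.2, 0.0]
gripper_width: 0.003
grasp_force: 0.0
```

Call:
play_rows:
  series:
    - [[0.02,-0.0415,0,0,0,-2.65,0],[0.02,-0.0415,0,0,0,-2.65,0],[0.02,-0.0415,0,0,0,-2.65,0],[0.02,-0.0415,0,0,0,-2.65,0],[0.02,-0.0415,0,0,0,-2.65,0],[0.02,-0.0415,0,0,0,-2.65,0],[0.02,-0.0415,0,0,0,-2.65,0],[0.02,-0.0415,0,0,0,-2.65,0],[0.02,-0.0415,0,0,0,-2.65,0],[0.02,-0.0415,0,0,0,-2.65,0]]

```text
time: 2.3
tool_pos: [0.5917, -0.2368, 0.2311]
tool_rot: [-0.0, 0.58, 0.814, 0.0]
contact_force: [0.2, 0.7, 0.9]
gripper_width: -0.004
grasp_force: 0.0
```

Call:
play_rows:
  series:
    - [[0,0,-0.045,0,0,0,0],[0,0,-0.045,0,0,0,0],[0,0,-0.045,0,0,0,0],[0,0,-0.035,0,0,0,0],[0,0,-0.025,0,0,0,0],[0,0,0,0,0,0,0]]

```text
time: 2.9
tool_pos: [0.5876, -0.2331, 0.031]
tool_rot: [-0.005, 0.579, 0.815, -0.001]
contact_force: [-0.8, -0.7, -0.4]
gripper_width: -0.001
grasp_force: 0.0
```

```bash
python3 - <<'E'
from h import *
d=grab('side');t=grab('top')
c=lambda d,x,y:cv2.resize(d['frame'][y:y+96,x:x+128],(400,300),interpolation=2)
cv2.imwrite('pics/a1.png',np.hstack([c(d,380,335),c(t,395,190)]))
E
```

```text
(no output)
```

View pics/a1.png

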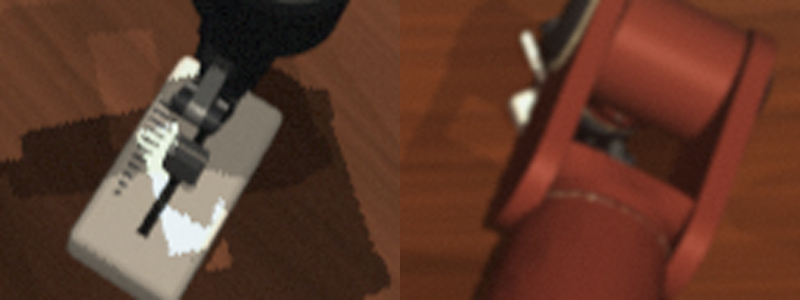

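The side crop shows the shut fingers behind the grip, which is at crop (185,160). They are over the track and clear of the housing. Next I push toward the near end.

Call:
play_rows:
  series:
    - [[-0.0095,-0.0035,0,0,0,0,0],[-0.0095,-0.0035,0,0,0,0,0],[-0.0095,-0.0035,0,0,0,0,0],[-0.0076,-0.0026,0,0,0,0,0],[-0.0038,-0.0013,0,0,0,0,0],[0,0,0,0,0,0,0]]

```text
time: 3.6
tool_pos: [0.5506, -0.2497, 0.0366]
tool_rot: [-0.0, 0.58, 0.815, -0.0]
contact_force: [0.9, 0.3, -1.1]
gripper_width: 0.003
grasp_force: 0.0
```

Call:
play_rows:
  series:
    - [[-0.0028,-0.001,0,0,0,0,0],[-0.0019,-0.0006,0,0,0,0,0],[0,0,0,0,0,0,0]]

```text
time: 3.9
tool_pos: [0.5464, -0.2509, 0.0362]
tool_rot: [-0.0, 0.579, 0.815, -0.0]
contact_force: [0.4, 0.8, 0.5]
gripper_width: 0.002
grasp_force: 0.4
```

Call:
play_rows:
  series:
    - [[-0.0028,-0.001,0,0,0,0,0],[-0.0019,-0.0006,0,0,0,0,0],[0,0,0,0,0,0,0]]

```text
time: 4.2
tool_pos: [0.5415, -0.2526, 0.0362]
tool_rot: [-0.0, 0.579, 0.815, -0.0]
contact_force: [0.5, -0.5, 0.6]
gripper_width: 0.003
grasp_force: 0.3
```

```bash
python3 - <<'E'
from h import *
print(manip.state()['contact_force'])
d=grab('side')
cv2.imwrite('pics/a2.png',cv2.resize(d['frame'][340:445,385:525],(560,420),interpolation=2))
E
```

```text
[ 0.45461559 -0.54139104  0.55895289]
```

View pics/a2.png

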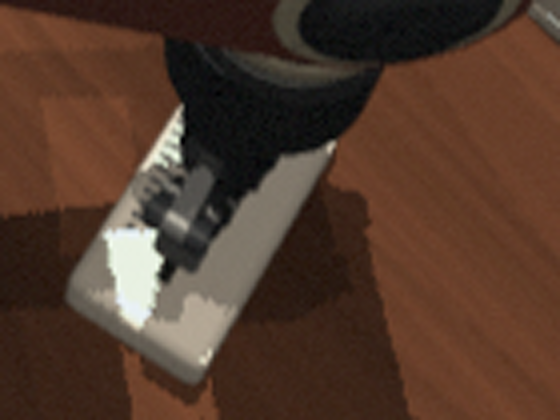

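The grip is now mostly hidden behind the fingers, near crop (190,250), and a bit of slot remains at (165,272). I'll continue in small steps until the force rises.

Call:
play_rows:
  series:
    - [[-0.0019,-0.0006,0,0,0,0,0],[-0.0019,-0.0006,0,0,0,0,0],[0,0,0,0,0,0,0]]

```text
time: 4.55
tool_pos: [0.5387, -0.2535, 0.0363]
tool_rot: [0.001, 0.58, 0.815, 0.001]
contact_force: [4.9, 0.6, -1.7]
gripper_width: -0.001
grasp_force: 2.5
```

Call:
play_rows:
  series:
    - [[-0.0019,-0.0006,0,0,0,0,0],[0,0,0,0,0,0,0]]

```text
time: 4.75
tool_pos: [0.5385, -0.2537, 0.0365]
tool_rot: [0.002, 0.58, 0.815, 0.002]
contact_force: [10.8, 3.1, -5.7]
gripper_width: 0.002
grasp_force: 5.4
```

Force is rising against the stop. I back off, lift, and check.

Call:
play_rows:
  series:
    - [[0.01,0.0035,0,0,0,0,0],[0,0,0.04,0,0,0,0],[0,0,0.05,0,0,0,0],[0,0,0.05,0,0,0,0],[0,0,0.05,0,0,0,0],[-0.02,0.04,0.02,0,0,0,0.5],[-0.01,0.045,0,0,0,0,0.7],[0,0.045,0,0,0,0,0.7],[0,0.045,0,0,0,0,0.7],[0,0.045,0,0,0,0,0.7]]

```text
time: 5.75
tool_pos: [0.5153, -0.0294, 0.2463]
tool_rot: [-0.0, 0.58, 0.815, -0.001]
contact_force: [0.3, 1.1, -1.0]
gripper_width: 0.701
grasp_force: 0.0
```

```bash
python3 - <<'E'
from h import *
d=grab('side');t=grab('top')
a=cv2.resize(d['frame'][340:445,385:525],(400,300),interpolation=2);b=cv2.resize(t['frame'][205:277,408:504],(400,300),interpolation=2)
cv2.imwrite('pics/a3.png',np.hstack([a,b]))
E
```

```text
(no output)
```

View pics/a3.png

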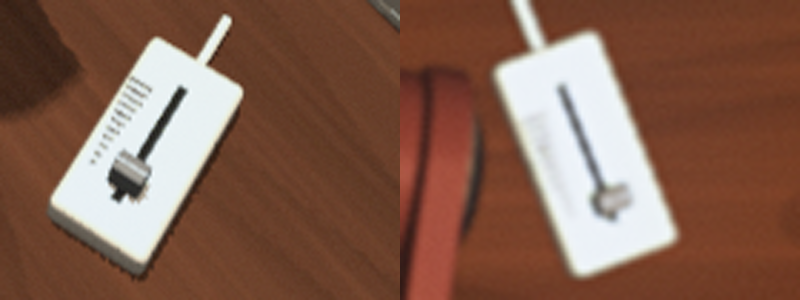

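The grip sits at the near end of the slot, at top crop (612,197), with a short bit of slot below it. I'll work out its joint value.

```bash
python3 - <<'E'
from h import *
t=grab('top')
s=.24; u=np.array([.948,.319])
for p in((613,195),(197+400,137)):
    g=ray(t,408+(p[0]-400)*s-.5,205+p[1]*s-.5,.05)[:2]
    print(g,.03+(g-[.549,-.2485])@u)
for p in((561,85),(614,220)):
    g=ray(t,408+(p[0]-400)*s-.5,205+p[1]*s-.5,.026)[:2]
    print(g,.03+(g-[.549,-.2485])@u)
h=manip.state();print(h['joint_pos'])
E
```

```text
[ 0.52327365 -0.25757606] 0.0027161555475830913
[ 0.55681409 -0.25004765] 0.036914055993035294
[ 0.58968052 -0.23621748] 0.07248325441715037
[ 0.5099533  -0.26324972] -0.011721430865331332
[-1.99749552e-01 -2.18465158e-01  1.84347068e+00 -8.24826371e-04
  1.51762343e+00 -5.38929150e-01]
```

The slot is symmetric about the expected travel and the grip reads about 2.7±2 mm. The tool also stalled at 11 N, so the dimmer is at the stop. Now I go above the torch.

Call:
play_rows:
  series:
    - [[0.0075,0.0404,0,0,0,0,0.8],[0.0075,0.0404,0,0,0,0,0.8],[0.0075,0.0404,0,0,0,0,0.8],[0.0075,0.0404,0,0,0,0,0.8],[0.0075,0.0404,0,0,0,0,0.8],[0.0075,0.0404,0,0,0,0,0.8],[0.0075,0.0404,0,0,0,0,0.8],[0.0075,0.0404,0,0,0,0,0.8],[0,0,0,0,0,0,0.8],[0,0,0,0,0,0,0.8]]

```text
time: 6.9
tool_pos: [0.5766, 0.2915, 0.2454]
tool_rot: [-0.0, 0.579, 0.815, -0.001]
contact_force: [0.1, 0.1, 0.2]
gripper_width: 0.802
grasp_force: 0.0
```

Call:
play_rows:
  series:
    - [[-0.001,0.002,-0.04,0,0,0,0.8],[0,0,-0.04,0,0,0,0.8],[0,0,-0.035,0,0,0,0.8],[0,0,-0.02,0,0,0,0.8],[0,0,0,0,0,0,0.8]]

```text
time: 7.4
tool_pos: [0.5727, 0.291, 0.1066]
tool_rot: [-0.002, 0.58, 0.814, -0.004]
contact_force: [-0.8, -0.1, 0.1]
gripper_width: 0.796
grasp_force: 0.0
```

```bash
python3 - <<'E'
from h import *
d=grab('side');print(proj(d,[.5745,.295,.165]))
cv2.imwrite('pics/a4.png',cv2.resize(d['frame'][110:230,200:360],(640,480),interpolation=2))
E
```

```text
[273.88632273 148.24081363]
```

View pics/a4.png

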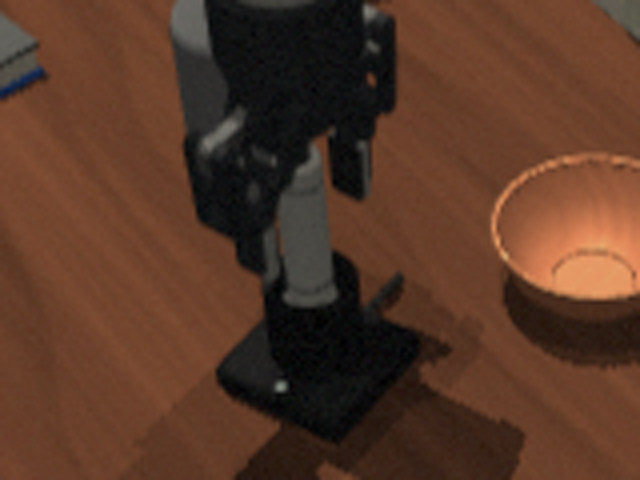

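The torch stands between the open fingers, at crop (305,220), clear of the gripper body. Next I close.

Call:
play_rows:
  series:
    - [[0,0,0,0,0,0,0],[0,0,0,0,0,0,0],[0,0,0,0,0,0,0],[0,0,0,0,0,0,0],[0,0,0,0,0,0,0],[0,0,0,0,0,0,0]]

```text
time: 8.05
tool_pos: [0.5758, 0.2945, 0.1137]
tool_rot: [0.001, 0.579, 0.815, 0.001]
contact_force: [-2.3, -1.9, 6.3]
gripper_width: 0.288
grasp_force: 58.4
```

Call:
play_rows:
  series:
    - [[0,0,0.01,0,0,0,0],[0,0,0.015,0,0,0,0],[0,0,0.02,0,0,0,0],[0,0,0.02,0,0,0,0],[0,0,0.02,0,0,0,0],[0,0,0.025,0,0,0,0],[0,0,0.03,0,0,0,0],[0,0,0.02,0,0,0,0],[0,0,0,0,0,0,0],[0,0,0,0,0,0,0]]

```text
time: 9.05
tool_pos: [0.5752, 0.2944, 0.2718]
tool_rot: [0.0, 0.579, 0.815, 0.0]
contact_force: [0.6, -0.6, -2.4]
gripper_width: 0.291
grasp_force: 58.9
```

```bash
python3 - <<'E'
from h import *
d=grab('side');print(manip.state()['joint_pos'])
cv2.imwrite('pics/a5.png',cv2.resize(d['frame'][50:230,160:400],(640,480),interpolation=2))
E
```

```text
[ 3.57987973e-01  8.17550220e-02  1.51798082e+00 -2.33875623e-06
  1.54341206e+00  2.29385265e-02]
```

View pics/a5.png

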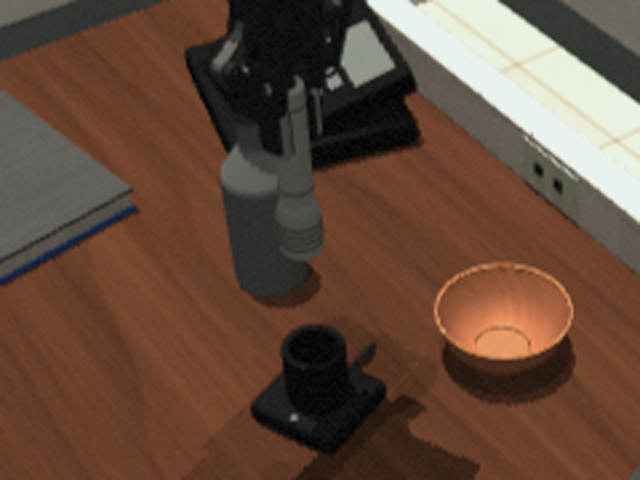

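The torch hangs upright in the fingers, with the head at crop (300,230), clear above the cup; the bowl and bottle are undisturbed. I carry it over in front of the card, then tip it.

Call:
play_rows:
  series:
    - [[0,-0.025,0,0,0,0,0],[0,-0.04,0,0,0,0,0],[0,-0.04,0,0,0,0,0],[0,-0.04,0,0,0,0,0],[0,-0.04,0,0,0,0,0],[0,-0.04,0,0,0,0,0],[0,-0.04,0,0,0,0,0],[0,-0.035,0,0,0,0,0],[0,-0.0265,0,0,0,0,0],[0,0,0,0,0,0,0]]

```text
time: 10.1
tool_pos: [0.5741, -0.035, 0.2688]
tool_rot: [-0.002, 0.581, 0.814, -0.001]
contact_force: [0.2, -0.0, -1.3]
gripper_width: 0.291
grasp_force: 59.0
```

Call:
play_rows:
  series:
    - [[0,0,0,0.4,-5,0,0],[0,0,0,0.4,-5,0,0],[0,0,0,0.4,-5,0,0],[0,0,0,0.5,-5,0,0],[0,0,0,0.4,-5,0,0],[0,0,0,0.5,-5,0,0],[0,0,0,0.5,-5,0,0],[0,0,0,0.4,-4.8,0,0],[0,0,0,0,0,0,0],[0,0,0,0,0,0,0]]

```text
time: 11.1
tool_pos: [0.5744, -0.0316, 0.2697]
tool_rot: [0.258, 0.545, 0.766, 0.221]
contact_force: [0.6, -0.5, -1.8]
gripper_width: 0.289
grasp_force: 59.3
```

Call:
play_rows:
  series:
    - [[0.007,0,-0.013,0,0,0,0],[0.007,0,-0.013,0,0,0,0],[0.007,0,-0.013,0,0,0,0],[0.007,0,-0.013,0,0,0,0],[0.007,0,-0.013,0,0,0,0],[0,0,0,0,0,0,0],[0,0,0,0,0,0,0],[0,0,0,0,0,0,0]]

```text
time: 11.9
tool_pos: [0.6107, -0.0321, 0.2077]
tool_rot: [0.261, 0.544, 0.766, 0.222]
contact_force: [0.2, -0.3, -1.3]
gripper_width: 0.289
grasp_force: 59.5
```

```bash
python3 - <<'E'
from h import *
from scipy.spatial.transform import Rotation as Ro
s=manip.state();p=s['tool_pos'];z=Ro.from_quat(np.roll(s['tool_rot'],-1)).apply([0,0,1])
n=np.array([-.640,-.056,.766]);lens=p+.0925*z;r=lens-[.7205,-.0225,.07]
print(p,z,'ang',np.degrees(np.arccos(-z@n)),'lens',lens,'out',r@n,'lat',np.linalg.norm(r-n*(r@n)))
d=grab('side');print(proj(d,lens),proj(d,p-.03*z))
cv2.imwrite('pics/a6.png',cv2.resize(d['frame'][130:310,300:540],(640,480),interpolation=2))
E
```

```text
[ 0.61073375 -0.03211927  0.20765415] [ 0.64061189  0.05599298 -0.7658206 ] ang 1.2919254163159073 lens [ 0.66999035 -0.02693992  0.13681575] out 0.08375567715103494 lat 0.0040871931708403005
[412.29037746 233.99505197] [385.86393912 221.48420792]
```

View pics/a6.png

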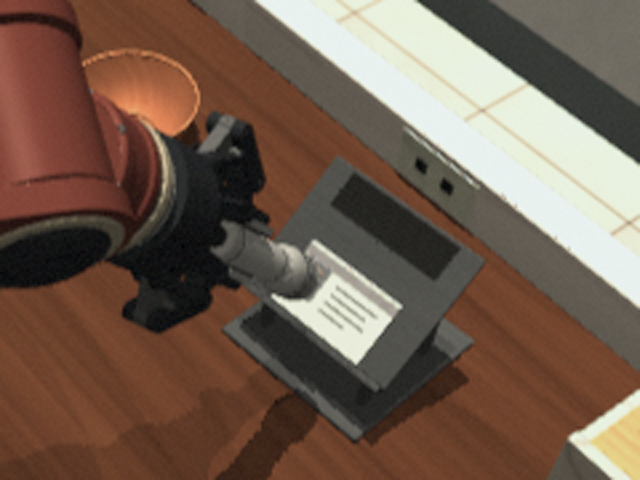

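The picture shows the torch aimed at the card with its head end at crop (300,275). This matches the computed lens position of (299,277): 84 mm out, 4 mm off the middle, square to within about 2°. I hand it in.

```bash
python3 -c "
from plant import manip
print(manip.job_done())"
```

```text
the job is handed in; nothing more can be done
None
```

The dimmer is at its near stop, and I handed in the job with the torch held still about 84 mm out from the card's face, 4 mm off its middle and square to within about 2° (my own measurements; the hand-in returned no verdict).

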